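# Set the register pointer on an etching desk and lock it

## Robot

A 6-joint arm with a two-finger parallel gripper is mounted at the origin on the work surface. World frame = base frame: x ahead of the robot, y to its left, z up, the work surface at z = 0. Lengths are in m, angles in rad, forces in N, time in s.
With the tool pointing down it reaches from about 0.3 to 0.875 m from the base axis. Payload 6.4 kg.
Tool frame: the origin (TCP) lies midway between the tips of the shut fingers; the grasp point (between the pads) lies 19 mm behind it; z points along the fingers, y is the line along which they close (so a half turn about z gives the same grasp; the last joint's range is limited). The gripper opens to 85 mm and grips with 20 to 120 N. Pads are 22 mm wide; open, the fingers measure 114 mm over their backs; the gripper's body (76 mm by 85 mm) begins 54 mm behind the grasp point. The pads swing forward as they close: fully open they stand 13 mm farther back than shut.
Start: joints at [0.953, 0.181, 1.607, -0, 1.354, -0.206], TCP at [0.23, 0.527, 0.231] pointing down, gripper open.
Joint ranges: [-2.99, 2.99], [-0.89, 2.07], [0.3, 2.58], [-1.14, 4.28], [0, 2.63], [-3.12, 3.12]. Speed limits (rad/s): [2.57, 2.57, 3.01, 3.14, 3.14, 3.14].

## Interface

Orientations are given as a unit quaternion [w, x, y, z].
In Python, from bench import ctrl, vision, workorder gives the robot as it stands. The module is installed in compiled form; this text tells all that it offers.
- The arm moves only by the tool servo_tool, never from a script. Its argument "steps" is a list of rows, each an object of numbers: "dx", "dy", "dz": the shift along the world's x, y, z as a fraction of full scale; "wx", "wy", "wz": the turn, a rotation vector about the world's x, y, z as a fraction of full scale. A call has exactly 5 rows; each row is the pose to reach, as a shift and turn from the pose commanded when the call began, turning the shorter way round; what a row does not reach only later rows make up. Full scale, the value 1, is 100 mm for a shift and pi rad for a turn. A row lasts 1/12 s, in which the tool goes at most 41.7 mm and 7.16 degrees, less where a joint would pass 70% of its speed; a pose out of reach is approached as far as the arm can. A call with a number of a shift or a turn outside -1 to 1 is refused whole. A call with a gripper value outside its range is refused whole. "jaw" is the opening, from 0 (shut) to 1 (fully open), set as the call begins (left out, the last holds). The fingers move at their own pace and stop on an object; the grip force is fixed at half the most. Time passes only in rows, so rows that repeat a pose let the fingers close, or fill a call up. It gives the time, the measured TCP pose, the force, the opening and the grip force at its end, in the units of the state.
- ctrl.get_obs(): the state, without advancing time (a new reading comes with each control period).
- vision.camera(name): name is "side" or "top" or "wrist"; returns a dict with "frame" (384x512x3 uint8, red, green, blue), "vfov" (degrees; the focal length in pixels is half the picture's height over the tangent of half this angle, whatever the lens; pixels are square), "cx", "cy" (the principal point, pixels), "camera_from_world" (4x4, takes a point from world to camera coordinates). Camera axes: x right, y up, looking along -z (the intrinsics and any distortion apply to the point x, -y, -z); pixel columns grow to the right and rows downward; lengths in m; the calibration is good to about 2 mm. A picture is of the moment at which its call begins. There is no depth.
- workorder.hand_in(): hands the job in; it is judged then, once.
The state is a dict: "time_s": time; "q": joint angles; "dq": joint speeds; "joint_efforts": joint torques, N m; "eef_pos": TCP position; "eef_rot": TCP orientation; "wrist_force": force on the tool from outside, world axes, zero at the start; "torque": the same for the moment, N m; "opening": opening from 0.0 (shut) to 1.0 (fully open); "grasp_force": force on a finger pad.
Only numpy, scipy, OpenCV 4.12 (cv2) and the standard library are available. Lean on these libraries where they do the work, as an engineer would, in place of code of your own. Each camera call takes 0.05 s, during which the arm holds its last target. There are 200 camera calls.

## Task

On the sloping etching desk, turn the black round knob until the tip of the steel pointer stands exactly opposite the tip of the tapered register tab (the one that narrows to a point, not the plain square-ended one). Then swing the clamp lever fully over, down the slope, to lock the setting, leaving the pointer on its mark. Work the pointer only through the knob, and do not knock over or push away the things standing around.

Things in the scene. Friction and masses are not known exactly. Their poses are not given: they have to be found in the camera images.
- face: Sloping face of the wooden desk, 220 mm up the slope by 240 wide, 30 degrees from level. Origin: its middle, on the surface, 80 mm above the table. x up the slope, y along the rails (left, seen from the low edge), z out of the face. In mm: rails at x 30 and 92, knob axis (-45, 65), lever pivot (-10, -68). Besides knob, lever and tabs (to 26) nothing stands over 13 mm off it. Fixed to the table.
- knob_grip (a point): Centre of the black round knob, a grooved drum of 50 mm diameter whose head spans 16 to 48 mm off the face, on a 22 mm thick stem; its axis is square to the face. This point is on the axis, 32 mm off the face, at half the head's height. Its z axis is the knob's axis, pointing out of the face.
- knob (a joint): Turn of the knob in rad, counter-clockwise positive when looking at the face, stops at -5 and 5. Each rad moves the pointer 10 mm along the face's +y.
- pointer: The steel pointer, a 60 mm blade on a carriage that slides along the guide rail (face y), driven by the knob. Origin: its tip, which points up the slope, at face x 61 mm, 9 mm off the face; axes as the face's.
- tab: The tapered register tab: aluminium block 24 mm wide with a 15 mm taper that narrows to a point facing down the slope, with a round steel screw on top; fixed on the tab rail. Origin: at the very point, at face x 64 mm, 9 mm off the face; its y axis is parallel to the face's y (its z is vertical). This is the mark.
- plain_tab: The other register tab: the same 24 mm block and screw but square-ended, without the taper; not the mark. Origin as for the tapered tab: 15 mm in front of the block's lower edge. Either tab may be the left one.
- lever_ball (a point): Centre of the 24 mm black ball at the end of the clamp lever, 30 mm off the face; the lever is a 12 mm thick steel arm from its pivot to the ball, 70 mm, lying 22 to 28 mm off the face.
- lever_hinge (a point): Point on the lever's pivot axis (square to the face), 30 mm off the face.
- lever (a joint): Angle of the clamp lever in rad: 0 open, pointing along face -y out over the desk's edge; it swings down the slope (clockwise looking at the face) to its stop at 1.5: locked, pointing down the slope, face -x. Stiff, stays where left.
- ink_jar: Bystander: jar 52 mm diameter, 58 mm tall, near the desk's low edge; origin under its centre.
- paint_tube: Bystander: paint tube 106 mm long, lying near the low edge; origin under its middle.
- white_bottle: Bystander: white bottle 70 mm diameter, 200 mm tall, behind the desk's high edge; origin under its centre.
- tape_roll: Bystander: roll of tape, 90 mm diameter, 24 mm tall, behind the desk; origin under its centre.
- ink_bottle: Bystander: amber bottle 48 mm diameter, 80 mm tall; origin under its centre.
- paint_tube2: Bystander: paint tube 126 mm long; origin under its middle.
- scraper: Bystander: 180 mm spatula lying on the table.

How it is judged:
On the way, in this order (a step that is already met when the one before it is completed fails the run):
1. the pointer's tip is opposite the tapered tab's tip (within 3 mm along the rail) and the knob is still (y of pointer in the frame of tab between -0.003 and 0.003 m and velocity of joint knob between -0.05 and 0.05 rad/s), for 0.3 s.
2. after that, the clamp lever is swung over (value of joint lever above 1.2 rad), for 0.1 s.
At the end, for the whole second after the job is handed in: The pointer's tip stands within 3 mm (along the rail) of the tapered tab's point, the knob is still, the clamp lever is swung over past 1.2 rad, and the bystanders are at rest (all of step 1 and value of joint lever above 1.2 rad and linear speed of each of ink_jar, paint_tube, white_bottle, tape_roll, ink_bottle, paint_tube2, scraper below 0.02 m/s); the robot touches nothing.
It fails at once if a bystander is pushed more than 30 mm away or knocked over (distance of any of ink_jar, paint_tube, white_bottle, tape_roll, ink_bottle, paint_tube2, scraper from where it was at the start of the episode above 0.03 m or angle between any of ink_jar, paint_tube, white_bottle, tape_roll, ink_bottle's own z axis and vertical above 0.6 rad).
It fails at once if the pointer is pushed directly instead of through the knob (over 3 N) (contact force between pointer and anything else above 3 N).
It also fails if it takes over 61 s, if anything falls off the work surface, if the arm or the gripper's body presses on something with over 40 N, if the wrist force passes 120 N, or if a joint passes its speed limit or range.

## Working session

There is one attempt and no reset: what is moved stays moved. The work goes in short steps, Python scripts to look and compute and a tool call to move; the robot and the scene stay as the last step left them, time stands still between calls to the robot, and variables do not carry over. Pictures are saved under pics/ and viewed, at most 10 in all, crops included, and the job is handed in when it is done.

Besides the shell and the picture viewer there is one more tool, called after "Request:" as name(argument=value, ...) on one line, values as JSON. servo_tool: Moves the arm, as the interface text tells. Its arguments: {"type":"object","properties":{"steps":{"type":"array","items":{"type":"object","properties":{"dx":{"type":"number"},"dy":{"type":"number"},"dz":{"type":"number"},"wx":{"type":"number"},"wy":{"type":"number"},"wz":{"type":"number"}}}},"jaw":{"type":"number"}},"required":["steps"]}

```bash
mkdir -p pics
cat > h.py <<'E'
import numpy as np, cv2, json
from bench import ctrl, vision, workorder
def snap(name,tag):
    c=vision.camera(name); cv2.imwrite(f'pics/{tag}.png',c['frame'][:,:,::-1])
    np.savez(f'{tag}.npz',**{k:c[k] for k in c}); return c
def load(tag): return dict(np.load(f'{tag}.npz'))
def ray(c,u,v):
    f=c['frame'].shape[0]/2/np.tan(np.radians(float(c['vfov']))/2)
    T=np.array(c['camera_from_world']); d=np.array([(u-c['cx'])/f,-(v-c['cy'])/f,-1])
    return -T[:3,:3].T@T[:3,3], T[:3,:3].T@d
def proj(c,p):
    f=c['frame'].shape[0]/2/np.tan(np.radians(float(c['vfov']))/2)
    T=np.array(c['camera_from_world']); q=T[:3,:3]@np.asarray(p)+T[:3,3]
    return np.array([c['cx']-f*q[0]/q[2], c['cy']+f*q[1]/q[2]])
def onz(c,u,v,z):
    o,d=ray(c,u,v); return o+d*(z-o[2])/d[2]
E
python3 - <<'E'
from h import *
for n in('side','top','wrist'):
    c=snap(n,n+'0'); print(n,[k for k in c],c['vfov'],c['cx'],c['cy'],np.round(c['camera_from_world'],3).tolist())
im=[cv2.imread(f'pics/{n}0.png') for n in('side','top','wrist')]
cv2.imwrite('pics/st.png',cv2.resize(np.hstack(im[:2]),(800,300)))
print(ctrl.get_obs())
E
```

```text
side ['frame', 'vfov', 'cx', 'cy', 'camera_from_world'] 44.27743693510775 256.1087471636255 192.51884320426228 [[0.714, -0.7, -0.022, -0.413], [0.44, 0.424, 0.791, -0.292], [-0.545, -0.574, 0.611, -1.1], [0.0, 0.0, 0.0, 1.0]]
top ['frame', 'vfov', 'cx', 'cy', 'camera_from_world'] 47.25415022898796 256.3462366668626 180.50791152882437 [[-0.023, -1.0, 0.009, -0.042], [0.998, -0.022, 0.059, -0.559], [-0.058, 0.011, 0.998, -1.59], [0.0, 0.0, 0.0, 1.0]]
wrist ['frame', 'vfov', 'cx', 'cy', 'camera_from_world'] 60.28910224810831 256.74407055123436 190.5965622866639 [[0.4, 0.916, -0.001, -0.575], [-0.875, 0.382, -0.298, 0.039], [-0.273, 0.12, 0.954, -0.38], [0.0, 0.0, 0.0, 1.0]]
{'time_s': 0.15, 'q': array([ 9.52671561e-01,  1.81343374e-01,  1.60779060e+00, -7.52958851e-08,
        1.35380530e+00, -2.06284743e-01]), 'dq': array([-0.00017537, -0.00185515, -0.00494863, -0.00065569,  0.00157304,
       -0.00013285]), 'joint_efforts': array([ 1.51837303e-03, -4.45255709e+01, -3.51692390e+01, -3.08135923e-04,
        5.76256891e-03, -1.42393736e-05]), 'eef_pos': array([0.22989233, 0.52657528, 0.23060036]), 'eef_rot': array([-2.69714475e-04,  2.04467767e-01,  9.78873066e-01, -6.16927460e-04]), 'wrist_force': array([-0.06810089,  0.02757707,  0.07291776]), 'torque': array([-0.01581593,  0.02806338,  0.00379061]), 'grasp_force': 0.0, 'opening': 0.999013374607596}
```

View pics/top0.png

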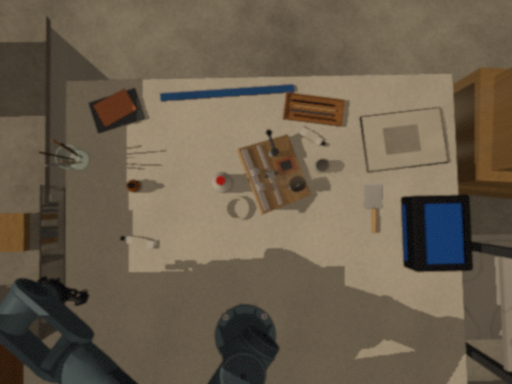

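View pics/side0.png

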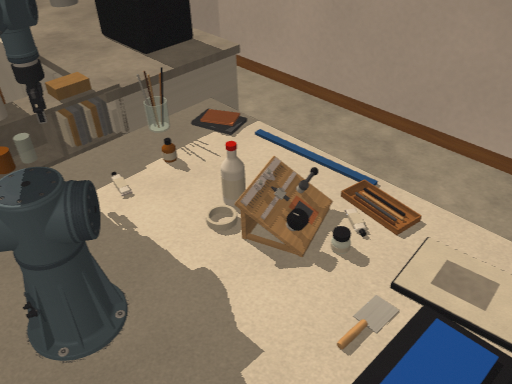

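The top view shows the desk at about (275,173), its low side facing right towards the jar (322,165) and its high side towards the white bottle (222,182). The knob is near (298,184) and the lever ball near (269,133). I'll zoom in on both views.

Run:
```python
from h import *
a=cv2.imread('pics/top0.png')[120:220,235:335]; b=cv2.imread('pics/side0.png')[150:260,230:360]
a=cv2.resize(a,(400,400),interpolation=cv2.INTER_CUBIC); b=cv2.resize(b,None,fx=400/110,fy=400/110,interpolation=cv2.INTER_CUBIC)
cv2.imwrite('pics/z.png',np.hstack([a,b])[:,:800]); print(b.shape)
```

```text
(400, 473, 3)
```

View pics/z.png

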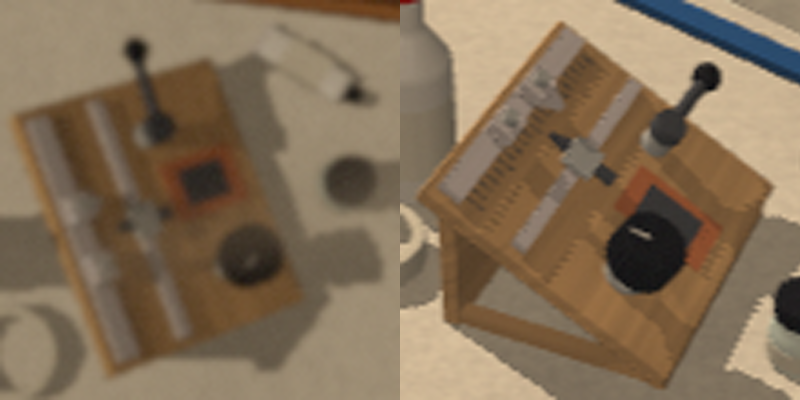

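```bash
cat > fit.py <<'E'
from h import *
from scipy.optimize import least_squares
s,t=load('side0'),load('top0')
def R(yaw):
    a=np.radians(30); Rz=np.array([[np.cos(yaw),-np.sin(yaw),0],[np.sin(yaw),np.cos(yaw),0],[0,0,1]])
    return Rz@np.array([[np.cos(a),0,-np.sin(a)],[0,1,0],[np.sin(a),0,np.cos(a)]])
def W(p,q): return np.array([p[0],p[1],.08])+R(p[2])@np.asarray(q)
T=lambda u,v:(235+u/4-.4,120+v/4-.4)
S=lambda u,v:(230+(u-400)/3.636-.4,150+v/3.636-.4)
obs=[(t,T(15,117),(.11,-.12,0)),(t,T(110,375),(.11,.12,0)),(t,T(210,62),(-.11,-.12,0)),(t,T(302,297),(-.11,.12,0)),
(t,T(135,48),(-.01,-.138,.03)),(s,S(707,77),(-.01,-.138,.03)),(s,S(562,22),(.11,-.12,0)),(s,S(418,190),(.11,.12,0)),(s,S(772,187),(-.11,-.12,0))]
f=lambda p:np.concatenate([proj(c,W(p,q))-np.array(uv) for c,uv,q in obs])
if __name__=='__main__':
    r=least_squares(f,[.6,-.1,1.3]); p=r.x; print(p); print(np.round(r.fun.reshape(-1,2),1).tolist())
    np.save('desk.npy',p); print(np.round(R(p[2]),3).tolist())
    print('knob',W(p,(-.045,.065,.032)),'ball',W(p,(-.01,-.138,.03)))
E
python3 fit.py
```

```text
[ 0.5814049  -0.12106071  1.90731979]
[[-0.9, -0.9], [0.2, 0.8], [0.1, -1.3], [0.6, 1.3], [-0.4, 1.0], [-0.5, 0.1], [-0.3, -0.7], [0.5, -0.3], [1.1, 0.2]]
[[-0.286, -0.944, 0.165], [0.817, -0.33, -0.472], [0.5, 0.0, 0.866]]
knob [ 0.53820275 -0.19441192  0.08521281] ball [ 0.71947705 -0.09782517  0.10098076]
```

```bash
cat > plan.py <<'E'
from fit import *
from scipy.spatial.transform import Rotation as Ro
p=np.load('desk.npy'); F=R(p[2])
def q2R(q): return Ro.from_quat(np.roll(q,-1))
def tgtR(th): # tool z=-n; tool y = face -y turned by th (ccw looking at face)
    ty=F@np.array([np.sin(th),-np.cos(th),0]); tz=-F[:,2]
    return Ro.from_matrix(np.c_[np.cross(ty,tz),ty,tz])
def delta(pos,Rt,o=None):
    o=o or ctrl.get_obs(); d=(np.array(pos)-o['eef_pos'])/.1
    rv=(Rt*q2R(o['eef_rot']).inv()).as_rotvec()/np.pi
    return np.round(d,3),np.round(rv,4)
E
python3 - <<'E'
from plan import *
w=load('wrist0'); o=ctrl.get_obs(); T=w['camera_from_world']; Rt=q2R(o['eef_rot'])
cam=-T[:3,:3].T@T[:3,3]; off=Rt.inv().apply(cam-o['eef_pos']); print('cam in tool',off, 'look',Rt.inv().apply(-T[2,:3]))
Rt2=tgtR(0); look=Rt2.apply(Rt.inv().apply(-T[2,:3]))
# view pose: want camera axis to hit face (.03,.0,.01)
for h in (.12,.15,.18):
    # cam = P - look*dist
    pos=W(p,(.0,.03,h)); c=pos+Rt2.apply(off); lf=F.T@look; cf=F.T@(c-np.array([p[0],p[1],.08]))
    hit=cf+lf*(.009-cf[2])/lf[2]; print(h,pos,'camface',cf,'hit',hit)
print('bottle',onz(load('top0'),222,182,.2),'jar',onz(load('top0'),322,165,.05))
print(delta((.53,-.15,.36),Rt2))
E
```

```text
cam in tool [ 0.07610958  0.00023583 -0.14286199] look [-2.98655655e-01  1.39171849e-04  9.54360928e-01]
0.12 [ 0.57290011 -0.18760143  0.18392305] camface [0.07610958 0.02976417 0.26286199] hit [-0.00333344  0.02972715  0.009     ]
0.15 [ 0.57785322 -0.20176006  0.20990381] camface [0.07610958 0.02976417 0.29286199] hit [-0.01272158  0.02972278  0.009     ]
0.18 [ 0.58280633 -0.21591868  0.23588457] camface [0.07610958 0.02976417 0.32286199] hit [-0.02210971  0.0297184   0.009     ]
bottle [0.5447407  0.05884132 0.2       ] jar [ 0.60646785 -0.29135602  0.05      ]
(array([ 3.001, -6.766,  1.294]), array([ 0.1259,  0.1162, -0.2558]))
```

Request:
servo_tool(steps=[{"dx": 0.4, "dy": -0.8, "dz": 0.9, "wx": 0.0315, "wy": 0.029, "wz": -0.064}, {"dx": 0.4, "dy": -0.8, "dz": 0.9, "wx": 0.0315, "wy": 0.029, "wz": -0.064}, {"dx": 0.4, "dy": -0.8, "dz": 0.9, "wx": 0.0315, "wy": 0.029, "wz": -0.064}, {"dx": 0.4, "dy": -0.8, "dz": 0.9, "wx": 0.0315, "wy": 0.029, "wz": -0.064}, {"dx": 0.4, "dy": -0.8, "dz": 0.9, "wx": 0.0315, "wy": 0.029, "wz": -0.064}])

```text
time_s: 0.57
eef_pos: [0.2719, 0.4465, 0.3236]
eef_rot: [-0.053, 0.302, 0.951, 0.041]
wrist_force: [-0.0, 0.4, -0.2]
opening: 1.001
grasp_force: 0.0
```

Request:
servo_tool(steps=[{"dx": 0.4, "dy": -1, "dz": 0.4, "wx": 0.0315, "wy": 0.029, "wz": -0.064}, {"dx": 0.4, "dy": -1, "dz": 0.4, "wx": 0.0315, "wy": 0.029, "wz": -0.064}, {"dx": 0.4, "dy": -1, "dz": 0.4, "wx": 0.0315, "wy": 0.029, "wz": -0.064}, {"dx": 0.4, "dy": -1, "dz": 0.4, "wx": 0.0315, "wy": 0.029, "wz": -0.064}, {"dx": 0.4, "dy": -1, "dz": 0.4, "wx": 0.0315, "wy": 0.029, "wz": -0.064}])

```text
time_s: 0.98
eef_pos: [0.3106, 0.3465, 0.3606]
eef_rot: [-0.109, 0.394, 0.909, 0.077]
wrist_force: [-0.9, 0.5, 0.7]
opening: 1.001
grasp_force: 0.0
```

Request:
servo_tool(steps=[{"dx": 0.4, "dy": -1, "wx": 0.0315, "wy": 0.029, "wz": -0.064}, {"dx": 0.4, "dy": -1, "wx": 0.0315, "wy": 0.029, "wz": -0.064}, {"dx": 0.4, "dy": -1, "wx": 0.0315, "wy": 0.029, "wz": -0.064}, {"dx": 0.4, "dy": -1, "wx": 0.0315, "wy": 0.029, "wz": -0.064}, {"dx": 0.4, "dy": -1, "wx": 0.0315, "wy": 0.029, "wz": -0.064}])

```text
$.steps[0]: bad value
```

Request:
servo_tool(steps=[{"dx": 0.4, "dy": -1, "wx": 0.0315, "wy": 0.029, "wz": -0.064}, {"dx": 0.4, "dy": -1, "wx": 0.0315, "wy": 0.029, "wz": -0.064}, {"dx": 0.4, "dy": -1, "wx": 0.0315, "wy": 0.029, "wz": -0.064}, {"dx": 0.4, "dy": -1, "wx": 0.0315, "wy": 0.029, "wz": -0.064}, {"dx": 0.4, "dy": -1, "wx": 0.0315, "wy": 0.029, "wz": -0.064}])

```text
$.steps[0]: bad value
```

Run:
```python
from plan import *
o=ctrl.get_obs(); print(o['time_s'],o['eef_pos'],o['q']); 
for x in ((.03,.01,.16),): print(W(p,x),delta(W(p,x),tgtR(0),o))
```

```text
0.9833 [0.3105627  0.34645782 0.36063481] [ 0.39293056 -0.19290927  1.74386296  0.26487243  1.62925813 -0.34865054]
[ 0.58980338 -0.17535199  0.23356406] (array([ 2.792, -5.218, -1.271]), array([ 0.0629,  0.0582, -0.1269]))
```

Request:
servo_tool(steps=[{"dx": 0.4, "dy": -1, "dz": 0, "wx": 0.0315, "wy": 0.029, "wz": -0.0635}, {"dx": 0.4, "dy": -1, "dz": 0, "wx": 0.0315, "wy": 0.029, "wz": -0.0635}, {"dx": 0.4, "dy": -1, "dz": 0, "wx": 0.0315, "wy": 0.029, "wz": -0.0635}, {"dx": 0.4, "dy": -1, "dz": 0, "wx": 0.0315, "wy": 0.029, "wz": -0.0635}, {"dx": 0.4, "dy": -1, "dz": 0, "wx": 0.0315, "wy": 0.029, "wz": -0.0635}])

```text
time_s: 1.4
eef_pos: [0.35, 0.2472, 0.36]
eef_rot: [-0.162, 0.48, 0.855, 0.114]
wrist_force: [0.3, 0.5, 0.5]
opening: 0.995
grasp_force: 0.0
```

Request:
servo_tool(steps=[{"dx": 0.4, "dy": -1, "dz": 0, "wx": 0.0315, "wy": 0.029, "wz": -0.0635}, {"dx": 0.4, "dy": -1, "dz": 0, "wx": 0.0315, "wy": 0.029, "wz": -0.0635}, {"dx": 0.4, "dy": -1, "dz": 0, "wx": 0.0315, "wy": 0.029, "wz": -0.0635}, {"dx": 0.4, "dy": -1, "dz": 0, "wx": 0.0315, "wy": 0.029, "wz": -0.0635}, {"dx": 0.4, "dy": -1, "dz": 0, "wx": 0.0315, "wy": 0.029, "wz": -0.0635}])

```text
time_s: 1.82
eef_pos: [0.3902, 0.1478, 0.3606]
eef_rot: [-0.212, 0.558, 0.788, 0.15]
wrist_force: [0.1, -0.3, -0.4]
opening: 0.996
grasp_force: 0.0
```

Request:
servo_tool(steps=[{"dx": 0.5, "dy": -1, "dz": 0, "wx": 0, "wy": 0, "wz": 0}, {"dx": 0.5, "dy": -1, "dz": 0, "wx": 0, "wy": 0, "wz": 0}, {"dx": 0.5, "dy": -1, "dz": 0, "wx": 0, "wy": 0, "wz": 0}, {"dx": 0.5, "dy": -1, "dz": 0, "wx": 0, "wy": 0, "wz": 0}, {"dx": 0.5, "dy": -1, "dz": 0, "wx": 0, "wy": 0, "wz": 0}])

```text
time_s: 2.23
eef_pos: [0.4404, 0.0483, 0.3608]
eef_rot: [-0.211, 0.557, 0.789, 0.15]
wrist_force: [0.0, 0.1, 0.2]
opening: 1.001
grasp_force: 0.0
```

Request:
servo_tool(steps=[{"dx": 0.5, "dy": -1, "dz": 0, "wx": 0, "wy": 0, "wz": 0}, {"dx": 0.5, "dy": -1, "dz": 0, "wx": 0, "wy": 0, "wz": 0}, {"dx": 0.5, "dy": -1, "dz": 0, "wx": 0, "wy": 0, "wz": 0}, {"dx": 0.5, "dy": -1, "dz": 0, "wx": 0, "wy": 0, "wz": 0}, {"dx": 0.5, "dy": -1, "dz": 0, "wx": 0, "wy": 0, "wz": 0}])

```text
time_s: 2.65
eef_pos: [0.4904, -0.0514, 0.3609]
eef_rot: [-0.211, 0.557, 0.789, 0.15]
wrist_force: [0.3, 1.1, 0.2]
opening: 0.995
grasp_force: 0.0
```

Request:
servo_tool(steps=[{"dx": 0.5, "dy": -1, "dz": -0.4, "wx": 0, "wy": 0, "wz": 0}, {"dx": 0.5, "dy": -1, "dz": -0.4, "wx": 0, "wy": 0, "wz": 0}, {"dx": 0.5, "dy": -1, "dz": -0.4, "wx": 0, "wy": 0, "wz": 0}, {"dx": 0.5, "dy": -1, "dz": -0.4, "wx": 0, "wy": 0, "wz": 0}, {"dx": 0.5, "dy": -1, "dz": -0.4, "wx": 0, "wy": 0, "wz": 0}])

```text
time_s: 3.07
eef_pos: [0.5401, -0.1512, 0.3198]
eef_rot: [-0.213, 0.557, 0.788, 0.15]
wrist_force: [0.1, -0.2, 0.8]
opening: 1.001
grasp_force: 0.0
```

Request:
servo_tool(steps=[{"dx": 0.5, "dy": -0.22, "dz": -0.85, "wx": 0, "wy": 0, "wz": 0}, {"dx": 0.5, "dy": -0.22, "dz": -0.85, "wx": 0, "wy": 0, "wz": 0}, {"dx": 0.5, "dy": -0.22, "dz": -0.85, "wx": 0, "wy": 0, "wz": 0}, {"dx": 0.5, "dy": -0.22, "dz": -0.85, "wx": 0, "wy": 0, "wz": 0}, {"dx": 0.5, "dy": -0.22, "dz": -0.85, "wx": 0, "wy": 0, "wz": 0}])

```text
time_s: 3.48
eef_pos: [0.5899, -0.1722, 0.237]
eef_rot: [-0.211, 0.557, 0.789, 0.15]
wrist_force: [-0.3, 0.4, 0.7]
opening: 1.001
grasp_force: 0.0
```

Run:
```python
from plan import *
c=snap('wrist','wrist1')
o=ctrl.get_obs(); print(o['time_s'],o['eef_pos'],o['q'])
print(proj(c,W(p,(.061,0,.009))),proj(c,W(p,(-.045,.065,.048))))
cv2.imwrite('pics/wrist1b.png',cv2.resize(cv2.imread('pics/wrist1.png'),(800,600)))
```

```text
3.5333 [ 0.59028403 -0.17294712  0.23838125] [-0.63053699  0.52445989  1.22992348  0.29718919  1.81880025 -0.96227384]
[266.40654078 145.55923   ] [192.17288489 272.39465629]
```

View pics/wrist1b.png

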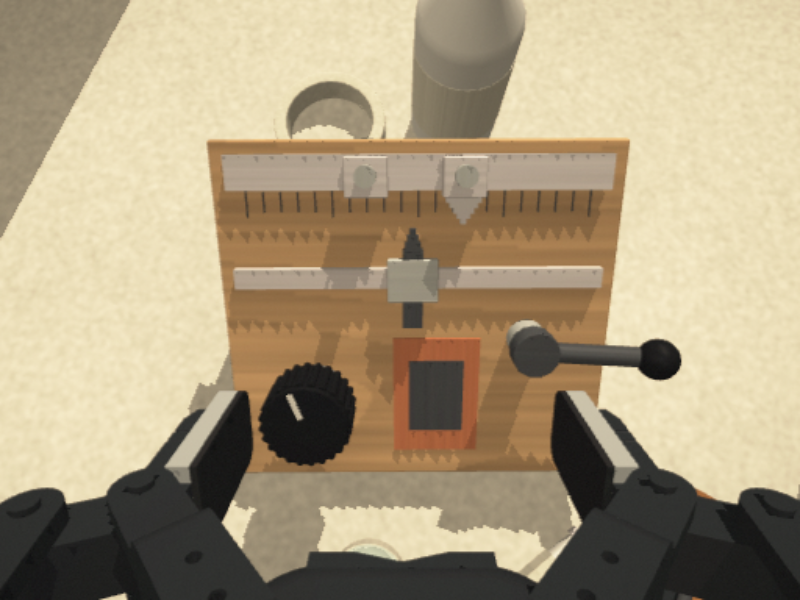

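The wrist view (800x600) shows the pointer tip at (413,229), the tapered tab's point at (463,223), the knob near (307,414) and the ball at (660,359). The tapered tab is the right-hand one.

```bash
cat > meas.py <<'E'
from plan import *
def onface(c,u,v,h,P):
    o,d=ray(c,u,v); n=R(P[2])[:,2]; O=np.array([P[0],P[1],.08]); x=o+d*((h-(o-O)@n)/(d@n)); return R(P[2]).T@(x-O)
E
python3 - <<'E'
from meas import *
c=load('wrist1'); k=.64
g=lambda u,v:np.array([u*k-.2,v*k-.2])
ob=[(g(208,141),(.11,.12,0)),(g(629,139),(.11,-.12,0)),(g(660,359),(-.01,-.138,.03)),(g(413,229),(.061,None,.009)),(g(463,223),(.064,None,.009))]
def res(v):
    P=v[:3]; ys=list(v[3:]); r=[]
    for uv,q in ob:
        if q[1] is None: q=(q[0],ys.pop(0),q[2])
        r.append(proj(c,W(P,q))-uv)
    r=np.concatenate(r)
    return np.concatenate([r,f(P)*0.7])
r=least_squares(res,[*p,0,-.03]); print(r.x,np.round(r.fun.reshape(-1,2),1).tolist())
P=r.x[:3]; np.save('desk.npy',P)
print('ptr',onface(c,*g(413,229),.009,P),'tab',onface(c,*g(463,223),.009,P))
im=c['frame'];m=(im.max(2)<45).astype(np.uint8); x0,y0,x1,y1=160,225,235,302
m2=np.zeros_like(m);m2[y0:y1,160:229]=m[y0:y1,160:229]
n,l,s,ce=cv2.connectedComponentsWithStats(m2); print(s[1:],ce[1:])
print('pred knob top',proj(c,W(P,(-.045,.065,.048)))/k,'ax',proj(c,W(P,(-.045,.065,.032)))/k)
E
```

```text
[ 0.58331871 -0.12132534  1.91463533  0.00341918 -0.02520661] [[-1.4, -0.5], [2.0, 0.4], [-1.1, -1.1], [0.0, 0.1], [0.0, 0.6], [-0.7, -0.8], [0.4, 0.2], [-0.1, -1.3], [0.5, 0.4], [-0.4, 0.3], [-0.2, -0.1], [-0.1, -0.6], [0.9, -0.3], [1.0, -0.2]]
ptr [0.06113054 0.0034201  0.009     ] tab [ 0.06452665 -0.02518774  0.009     ]
[[ 166  233   61   65 2910]
 [ 160  272    1   20   20]] [[197.34707904 265.38453608]
 [160.         281.5       ]]
pred knob top [304.03026243 428.11452065] ax [308.80435603 413.58575906]
```

Run:
```python
from plan import *
o=ctrl.get_obs(); print(F[:,2],o['time_s'])
a=W(p,(-.045,.065,.10)); b=W(p,(-.045,.065,.011)); print(a,b,(b-a)/.1)
d0,r0=delta(a,tgtR(0),o); print(d0,r0); print('turn1.2',np.round(F[:,2]*1.2/np.pi,4)); print(delta(a,tgtR(1.2),o))
```

```text
[ 0.16855193 -0.47073373  0.8660254 ] 3.5333
[ 0.55211584 -0.22700053  0.14410254] [ 0.53711472 -0.18510523  0.06702628] [-0.15001122  0.41895302 -0.77076261]
[-0.382 -0.541 -0.943] [-0.     0.001  0.001]
turn1.2 [ 0.0644 -0.1798  0.3308]
(array([-0.382, -0.541, -0.943]), array([ 0.0635, -0.179 ,  0.3318]))
```

Request:
servo_tool(steps=[{"dx": -0.2, "dy": -0.3, "dz": -0.4, "wx": 0.032, "wy": -0.0895, "wz": 0.166}, {"dx": -0.2, "dy": -0.3, "dz": -0.4, "wx": 0.032, "wy": -0.0895, "wz": 0.166}, {"dx": -0.2, "dy": -0.3, "dz": -0.4, "wx": 0.032, "wy": -0.0895, "wz": 0.166}, {"dx": -0.2, "dy": -0.3, "dz": -0.4, "wx": 0.032, "wy": -0.0895, "wz": 0.166}, {"dx": -0.2, "dy": -0.3, "dz": -0.4, "wx": 0.032, "wy": -0.0895, "wz": 0.166}])

```text
time_s: 3.95
eef_pos: [0.5705, -0.2047, 0.1995]
eef_rot: [-0.156, 0.296, 0.92, 0.206]
wrist_force: [-0.1, -0.0, 0.3]
opening: 1.0
grasp_force: 0.0
```

Request:
servo_tool(steps=[{"dx": -0.182, "dy": -0.241, "dz": -0.54, "wx": 0.032, "wy": -0.0895, "wz": 0.166}, {"dx": -0.182, "dy": -0.241, "dz": -0.54, "wx": 0.032, "wy": -0.0895, "wz": 0.166}, {"dx": -0.182, "dy": -0.241, "dz": -0.54, "wx": 0.032, "wy": -0.0895, "wz": 0.166}, {"dx": -0.182, "dy": -0.241, "dz": -0.54, "wx": 0.032, "wy": -0.0895, "wz": 0.166}, {"dx": -0.182, "dy": -0.241, "dz": -0.54, "wx": 0.032, "wy": -0.0895, "wz": 0.166}])

```text
time_s: 4.37
eef_pos: [0.5524, -0.2289, 0.1453]
eef_rot: [-0.09, 0.01, 0.966, 0.242]
wrist_force: [0.1, -0.3, 0.5]
opening: 0.998
grasp_force: 0.0
```

Run:
```python
from plan import *
c=snap('wrist','wrist2')
o=ctrl.get_obs(); print(o['time_s'],o['eef_pos'],o['q'])
print(delta(W(p,(-.045,.065,.011)),tgtR(1.2),o), proj(c,W(p,(-.045,.065,.048))))
```

```text
4.4167 [ 0.55264934 -0.22894158  0.14553053] [-0.72396132  0.60285731  1.30833425  0.24486493  1.69317078 -2.30585476]
(array([-0.155,  0.438, -0.785]), array([-0.0001,  0.0019, -0.0029])) [257.9894737  212.02955105]
```

View pics/wrist2.png

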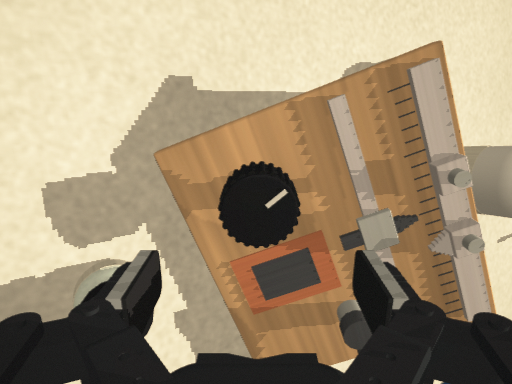

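Run:
```python
from meas import *
def bbox(c,P,kx,ky):
    a=np.linspace(0,6.283,90); q=[proj(c,W(P,(kx+.025*np.cos(t),ky+.025*np.sin(t),h))) for t in a for h in(.016,.048)]
    q=np.array(q); return np.r_[q.min(0),q.max(0)]
for tag,roi in(('wrist1',(160,225,232,302)),('wrist2',(205,150,312,255))):
    c=load(tag); im=c['frame'];x0,y0,x1,y1=roi
    m=(im.max(2)<50).astype(np.uint8)[y0:y1,x0:x1]; n,l,s,ce=cv2.connectedComponentsWithStats(m); i=1+s[1:,4].argmax()
    b=np.array([s[i,0]+x0,s[i,1]+y0,s[i,0]+s[i,2]+x0,s[i,1]+s[i,3]+y0])-.5
    r=least_squares(lambda v:bbox(c,p,*v)-b,[-.045,.065]); print(tag,b,np.round(bbox(c,p,-.045,.065),1),r.x,r.fun.round(1))
    # other features
print([proj(c,W(p,q)).round(1).tolist() for q in ((.11,.12,0),(-.11,.12,0),(.064,-.0252,.009),(.061,.0034,.009))])
```

```text
wrist1 [165.5 232.5 226.5 297.5] [166.  232.7 226.1 298.4] [-0.04443544  0.06506826] [ 0.4 -0.3 -0.5  0.3]
wrist2 [218.5 161.5 299.5 247.5] [218.7 162.6 297.2 247.4] [-0.04425085  0.06515893] [ 1.2  0.5 -1.2 -0.6]
[[442.3, 39.5], [150.7, 153.8], [427.3, 247.8], [415.5, 217.6]]
```

Request:
servo_tool(steps=[{"dx": -0.03, "dy": 0.09, "dz": -0.16, "wx": 0, "wy": 0, "wz": -0.002}, {"dx": -0.06, "dy": 0.18, "dz": -0.32, "wx": 0, "wy": 0, "wz": -0.002}, {"dx": -0.093, "dy": 0.265, "dz": -0.475, "wx": 0, "wy": 0, "wz": -0.002}, {"dx": -0.124, "dy": 0.35, "dz": -0.63, "wx": 0, "wy": 0, "wz": -0.002}, {"dx": -0.155, "dy": 0.44, "dz": -0.785, "wx": 0, "wy": 0, "wz": -0.002}])

```text
time_s: 4.83
eef_pos: [0.5374, -0.1849, 0.066]
eef_rot: [-0.09, 0.018, 0.966, 0.242]
wrist_force: [0.1, -0.4, -0.6]
opening: 1.003
grasp_force: 0.0
```

Request:
servo_tool(steps=[{"dx": 0, "dy": 0, "dz": 0, "wx": 0, "wy": 0, "wz": 0}, {"dx": 0, "dy": 0, "dz": 0, "wx": 0, "wy": 0, "wz": 0}, {"dx": 0, "dy": 0, "dz": 0, "wx": 0, "wy": 0, "wz": 0}, {"dx": 0, "dy": 0, "dz": 0, "wx": 0, "wy": 0, "wz": 0}, {"dx": 0, "dy": 0, "dz": 0, "wx": 0, "wy": 0, "wz": 0}], jaw=0)

```text
time_s: 5.25
eef_pos: [0.5379, -0.1851, 0.0673]
eef_rot: [-0.09, 0.017, 0.966, 0.243]
wrist_force: [-0.2, 5.2, 8.0]
opening: 0.569
grasp_force: 63.6
```

Request:
servo_tool(steps=[{"dx": 0, "dy": 0, "dz": 0, "wx": 0, "wy": 0, "wz": 0}, {"dx": 0, "dy": 0, "dz": 0, "wx": 0, "wy": 0, "wz": 0}, {"dx": 0, "dy": 0, "dz": 0, "wx": 0, "wy": 0, "wz": 0}, {"dx": 0, "dy": 0, "dz": 0, "wx": 0, "wy": 0, "wz": 0}, {"dx": 0, "dy": 0, "dz": 0, "wx": 0, "wy": 0, "wz": 0}])

```text
time_s: 5.67
eef_pos: [0.5379, -0.1851, 0.0673]
eef_rot: [-0.09, 0.017, 0.966, 0.244]
wrist_force: [-1.0, 3.5, 8.6]
opening: 0.573
grasp_force: 63.6
```

Run:
```python
from plan import *
o=ctrl.get_obs(); print(o['eef_pos'],o['q'],o['wrist_force'],o['torque'])
print(delta(W(p,(-.045,.065,.011)),tgtR(1.2),o)); print(np.round(-F[:,2]*2.86/np.pi/5,4))
```

```text
[ 0.53793036 -0.18514529  0.06730623] [-0.6916958   0.63437265  1.43980217  0.26263751  1.52899833 -2.30081816] [-1.00013161  3.48780855  8.63017425] [ 0.99222892  0.29741056 -0.12205594]
(array([-0.008,  0.   , -0.003]), array([-0.0005,  0.    ,  0.0025]))
[-0.0307  0.0857 -0.1577]
```

Request:
servo_tool(steps=[{"dx": 0, "dy": 0, "dz": 0, "wx": -0.006, "wy": 0.017, "wz": -0.0315}, {"dx": 0, "dy": 0, "dz": 0, "wx": -0.0123, "wy": 0.0343, "wz": -0.0631}, {"dx": 0, "dy": 0, "dz": 0, "wx": -0.0184, "wy": 0.0514, "wz": -0.0946}, {"dx": 0, "dy": 0, "dz": 0, "wx": -0.0246, "wy": 0.0686, "wz": -0.1262}, {"dx": 0, "dy": 0, "dz": 0, "wx": -0.0307, "wy": 0.0857, "wz": -0.1577}])

```text
time_s: 6.08
eef_pos: [0.5377, -0.1858, 0.067]
eef_rot: [-0.155, 0.291, 0.921, 0.207]
wrist_force: [-2.3, 2.6, 8.2]
opening: 0.569
grasp_force: 63.8
```

Run:
```python
from plan import *
o=ctrl.get_obs(); print(o['q'],o['wrist_force'],o['torque'])
print(delta(W(p,(-.045,.065,.011)),tgtR(1.2-.572),o))
c=snap('wrist','wrist3')
print([proj(c,W(p,q)).round(1).tolist() for q in ((.064,-.0252,.009),(.061,.0034,.009),(.061,.0034-.0057,.009))])
```

```text
[-0.69203923  0.63352545  1.44094754  0.26121506  1.52661608 -1.72337686] [-2.33426011  2.59395705  8.1542762 ] [0.46205059 0.40560015 0.18535219]
(array([-0.006,  0.007,  0.   ]), array([ 0.0006, -0.0006,  0.0041]))
[[555.9, 176.0], [508.0, 145.3], [516.8, 152.7]]
```

View pics/wrist3.png

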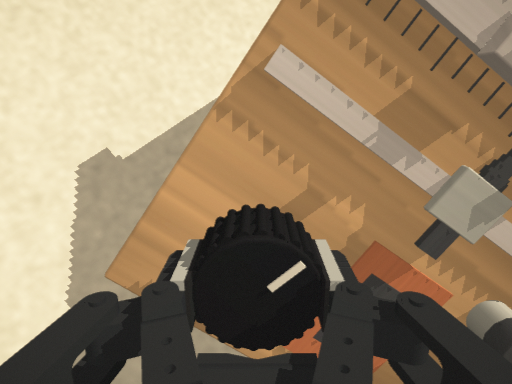

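The grip holds and the carriage moves with it; its centre is now near (470,207). I'll do the remaining four turns.

Request:
servo_tool(steps=[{"dx": 0, "dy": 0, "dz": 0, "wx": -0.006, "wy": 0.017, "wz": -0.0315}, {"dx": 0, "dy": 0, "dz": 0, "wx": -0.0123, "wy": 0.0343, "wz": -0.0631}, {"dx": 0, "dy": 0, "dz": 0, "wx": -0.0184, "wy": 0.0514, "wz": -0.0946}, {"dx": 0, "dy": 0, "dz": 0, "wx": -0.0246, "wy": 0.0686, "wz": -0.1262}, {"dx": 0, "dy": 0, "dz": 0, "wx": -0.0307, "wy": 0.0857, "wz": -0.1577}])

```text
time_s: 6.55
eef_pos: [0.5371, -0.1862, 0.0669]
eef_rot: [-0.207, 0.539, 0.802, 0.154]
wrist_force: [-3.0, 0.6, 7.6]
opening: 0.572
grasp_force: 63.9
```

Request:
servo_tool(steps=[{"dx": 0, "dy": 0, "dz": 0, "wx": -0.006, "wy": 0.017, "wz": -0.0315}, {"dx": 0, "dy": 0, "dz": 0, "wx": -0.0123, "wy": 0.0343, "wz": -0.0631}, {"dx": 0, "dy": 0, "dz": 0, "wx": -0.0184, "wy": 0.0514, "wz": -0.0946}, {"dx": 0, "dy": 0, "dz": 0, "wx": -0.0246, "wy": 0.0686, "wz": -0.1262}, {"dx": 0, "dy": 0, "dz": 0, "wx": -0.0307, "wy": 0.0857, "wz": -0.1577}])

```text
time_s: 6.97
eef_pos: [0.5365, -0.1863, 0.067]
eef_rot: [-0.242, 0.744, 0.617, 0.088]
wrist_force: [-7.4, 0.2, 9.0]
opening: 0.568
grasp_force: 64.2
```

Request:
servo_tool(steps=[{"dx": 0, "dy": 0, "dz": 0, "wx": -0.006, "wy": 0.017, "wz": -0.0315}, {"dx": 0, "dy": 0, "dz": 0, "wx": -0.0123, "wy": 0.0343, "wz": -0.0631}, {"dx": 0, "dy": 0, "dz": 0, "wx": -0.0184, "wy": 0.0514, "wz": -0.0946}, {"dx": 0, "dy": 0, "dz": 0, "wx": -0.0246, "wy": 0.0686, "wz": -0.1262}, {"dx": 0, "dy": 0, "dz": 0, "wx": -0.0307, "wy": 0.0857, "wz": -0.1577}])

```text
time_s: 7.38
eef_pos: [0.5358, -0.186, 0.0672]
eef_rot: [-0.257, 0.887, 0.382, 0.015]
wrist_force: [-9.6, 0.1, 11.9]
opening: 0.567
grasp_force: 64.3
```

Run:
```python
from plan import *
o=ctrl.get_obs(); print(o['q'],o['wrist_force'],o['torque'])
print(delta(W(p,(-.045,.065,.011)),tgtR(1.2-.572*4),o)); print(delta(W(p,(-.045,.065,.011)),tgtR(1.2-2.86),o))
```

```text
[-0.69146341  0.63227277  1.44217605  0.25565191  1.52840625 -0.00553058] [-9.55349133  0.05135687 11.87943747] [0.72158855 1.54670254 0.78541876]
(array([ 0.013,  0.009, -0.002]), array([ 0.0015, -0.0023,  0.0034]))
(array([ 0.013,  0.009, -0.002]), array([-0.0293,  0.0832, -0.1544]))
```

Request:
servo_tool(steps=[{"dx": 0.002, "dy": 0.002, "dz": 0, "wx": -0.006, "wy": 0.017, "wz": -0.031}, {"dx": 0.004, "dy": 0.004, "dz": 0, "wx": -0.012, "wy": 0.034, "wz": -0.062}, {"dx": 0.006, "dy": 0.006, "dz": 0, "wx": -0.018, "wy": 0.05, "wz": -0.093}, {"dx": 0.008, "dy": 0.008, "dz": 0, "wx": -0.024, "wy": 0.067, "wz": -0.124}, {"dx": 0.01, "dy": 0.01, "dz": 0, "wx": -0.0293, "wy": 0.0832, "wz": -0.1544}])

```text
time_s: 7.8
eef_pos: [0.5356, -0.1855, 0.0675]
eef_rot: [-0.252, 0.958, 0.123, -0.057]
wrist_force: [-16.6, -1.1, 15.7]
opening: 0.571
grasp_force: 64.6
```

Request:
servo_tool(steps=[{"dx": 0, "dy": 0, "dz": 0, "wx": 0, "wy": 0, "wz": 0}, {"dx": 0, "dy": 0, "dz": 0, "wx": 0, "wy": 0, "wz": 0}, {"dx": 0, "dy": 0, "dz": 0, "wx": 0, "wy": 0, "wz": 0}, {"dx": 0, "dy": 0, "dz": 0, "wx": 0, "wy": 0, "wz": 0}, {"dx": 0, "dy": 0, "dz": 0, "wx": 0, "wy": 0, "wz": 0}])

```text
time_s: 8.22
eef_pos: [0.5356, -0.1855, 0.0675]
eef_rot: [-0.253, 0.958, 0.125, -0.056]
wrist_force: [-14.8, -1.1, 15.3]
opening: 0.571
grasp_force: 64.6
```

Request:
servo_tool(steps=[{"dx": 0, "dy": 0, "dz": 0, "wx": 0, "wy": 0, "wz": 0}, {"dx": 0, "dy": 0, "dz": 0, "wx": 0, "wy": 0, "wz": 0}, {"dx": 0, "dy": 0, "dz": 0, "wx": 0, "wy": 0, "wz": 0}, {"dx": 0, "dy": 0, "dz": 0, "wx": 0, "wy": 0, "wz": 0}, {"dx": 0, "dy": 0, "dz": 0, "wx": 0, "wy": 0, "wz": 0}], jaw=1)

```text
time_s: 8.63
eef_pos: [0.5379, -0.1844, 0.0641]
eef_rot: [-0.252, 0.958, 0.125, -0.054]
wrist_force: [-0.3, 0.5, 0.8]
opening: 1.0
grasp_force: 0.0
```

Request:
servo_tool(steps=[{"dx": 0.03, "dy": -0.08, "dz": 0.15, "wx": 0, "wy": 0, "wz": 0}, {"dx": 0.06, "dy": -0.16, "dz": 0.3, "wx": 0, "wy": 0, "wz": 0}, {"dx": 0.1, "dy": -0.28, "dz": 0.52, "wx": 0, "wy": 0, "wz": 0}, {"dx": 0.14, "dy": -0.39, "dz": 0.71, "wx": 0, "wy": 0, "wz": 0}, {"dx": 0.175, "dy": -0.49, "dz": 0.9, "wx": 0, "wy": 0, "wz": 0}])

```text
time_s: 9.05
eef_pos: [0.5553, -0.2337, 0.1547]
eef_rot: [-0.252, 0.958, 0.125, -0.054]
wrist_force: [0.7, 0.6, 0.3]
opening: 1.001
grasp_force: 0.0
```

Run:
```python
from plan import *
o=ctrl.get_obs(); print(o['time_s'],o['eef_pos'],o['q'],o['wrist_force'])
print(delta(W(p,(.03,-.01,.16)),tgtR(0),o))
```

```text
9.05 [ 0.55527684 -0.23366143  0.15474316] [-0.72692429  0.60210148  1.28944256  0.24516208  1.7124679   0.56123433] [0.72555836 0.61079713 0.31369903]
(array([0.557, 0.648, 0.788]), array([ 0.0886, -0.2472,  0.4564]))
```

Request:
servo_tool(steps=[{"dx": 0.19, "dy": 0.22, "dz": 0.4, "wx": 0.0295, "wy": -0.0824, "wz": 0.152}, {"dx": 0.19, "dy": 0.22, "dz": 0.4, "wx": 0.0295, "wy": -0.0824, "wz": 0.152}, {"dx": 0.19, "dy": 0.22, "dz": 0.4, "wx": 0.0295, "wy": -0.0824, "wz": 0.152}, {"dx": 0.19, "dy": 0.22, "dz": 0.4, "wx": 0.0295, "wy": -0.0824, "wz": 0.152}, {"dx": 0.19, "dy": 0.22, "dz": 0.4, "wx": 0.0295, "wy": -0.0824, "wz": 0.152}])

```text
time_s: 9.47
eef_pos: [0.5743, -0.211, 0.194]
eef_rot: [-0.258, 0.886, 0.384, 0.018]
wrist_force: [1.5, 0.1, 0.3]
opening: 1.001
grasp_force: 0.0
```

Request:
servo_tool(steps=[{"dx": 0.19, "dy": 0.22, "dz": 0.3, "wx": 0.0295, "wy": -0.0824, "wz": 0.152}, {"dx": 0.19, "dy": 0.22, "dz": 0.3, "wx": 0.0295, "wy": -0.0824, "wz": 0.152}, {"dx": 0.19, "dy": 0.22, "dz": 0.3, "wx": 0.0295, "wy": -0.0824, "wz": 0.152}, {"dx": 0.19, "dy": 0.22, "dz": 0.3, "wx": 0.0295, "wy": -0.0824, "wz": 0.152}, {"dx": 0.19, "dy": 0.22, "dz": 0.3, "wx": 0.0295, "wy": -0.0824, "wz": 0.152}])

```text
time_s: 9.88
eef_pos: [0.5932, -0.1889, 0.2238]
eef_rot: [-0.244, 0.748, 0.611, 0.087]
wrist_force: [0.4, -0.4, 0.1]
opening: 1.001
grasp_force: 0.0
```

Request:
servo_tool(steps=[{"dx": 0.177, "dy": 0.208, "dz": 0.088, "wx": 0.0295, "wy": -0.0824, "wz": 0.152}, {"dx": 0.177, "dy": 0.208, "dz": 0.088, "wx": 0.0295, "wy": -0.0824, "wz": 0.152}, {"dx": 0.177, "dy": 0.208, "dz": 0.088, "wx": 0.0295, "wy": -0.0824, "wz": 0.152}, {"dx": 0.177, "dy": 0.208, "dz": 0.088, "wx": 0.0295, "wy": -0.0824, "wz": 0.152}, {"dx": 0.177, "dy": 0.208, "dz": 0.088, "wx": 0.0295, "wy": -0.0824, "wz": 0.152}])

```text
time_s: 10.3
eef_pos: [0.6108, -0.168, 0.2325]
eef_rot: [-0.211, 0.554, 0.791, 0.15]
wrist_force: [0.0, -0.0, 0.6]
opening: 0.999
grasp_force: 0.0
```

Run:
```python
from meas import *
c=snap('wrist','wrist4'); o=ctrl.get_obs(); print(o['time_s'],o['eef_pos'],o['q'])
x,y=proj(c,W(p,(.062,-.0252,.009))).astype(int); print(x,y)
x0,y0=x-50,y-37
cr=cv2.imread('pics/wrist4.png')[y0:y0+75,x0:x0+100]; cv2.imwrite('pics/tip.png',cv2.resize(cr,(800,600),interpolation=cv2.INTER_CUBIC)); print(x0,y0)
for u,v in((x,y),(x+5,y)): print(onface(c,u,v,.009,p))
```

```text
10.35 [ 0.61078369 -0.16809117  0.23243906] [-0.60724625  0.56815192  1.17852458  0.30480681  1.82296494 -0.94428244]
273 140
223 103
[ 0.06220905 -0.02478486  0.009     ]
[ 0.06223325 -0.02920987  0.009     ]
```

View pics/tip.png

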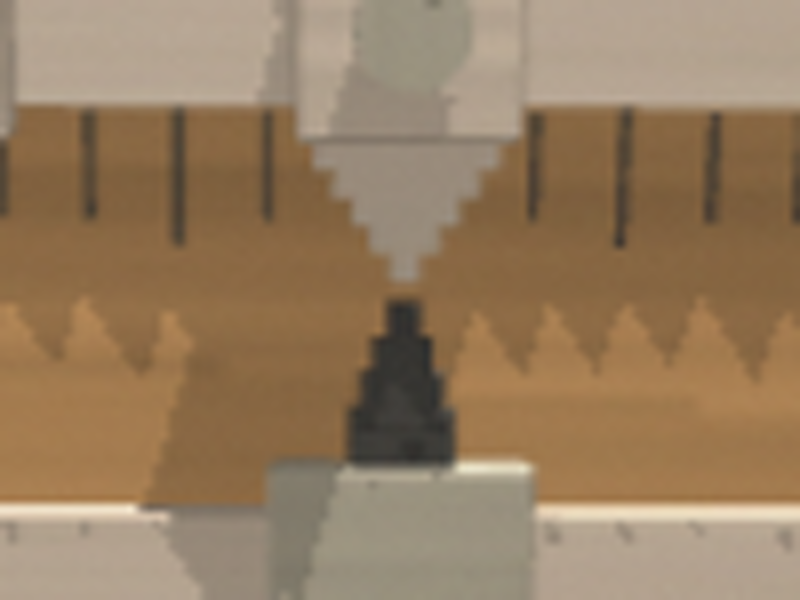

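The tip crop shows the pointer tip at (404,300) directly below the tab's point at (404,283), so they are less than 0.5 mm apart. Next is the lever.

```bash
cat > lev.py <<'E'
from plan import *
def pose(l,h=.014,r=.07): return W(p,(-.01-r*np.sin(l),-.068-r*np.cos(l),h)), tgtR(np.pi/2-l)
E
python3 - <<'E'
from lev import *
o=ctrl.get_obs()
a,Ra=pose(0,.11); print('above',a,delta(a,Ra,o)); b,_=pose(0); print('down',np.round((b-a)*10,3))
t=load('top0')
O=np.array([p[0],p[1],.08])
for n,u,v,z in(('jar',322,165,.058),('tube',315,135,.02)):
    print(n,F.T@(onz(t,u,v,z)-O), onz(t,u,v,z))
e,_=pose(1.5); print('end',e)
for y in(-.125,-.011): print(W(p,(-.08-.011,y,.014)))
for k in range(3):
    p0,R0=pose(.5*k)
    for i in range(1,6):
        q,Q=pose(.5*k+.1*i); d=(q-p0)*10; w=(Q*R0.inv()).as_rotvec()/np.pi
        print(json.dumps({a:round(float(x),4) for a,x in zip(('dx','dy','dz','wx','wy','wz'),[*d,*w])}),end=', ')
    print()
E
```

```text
above [ 0.73470134 -0.13473907  0.17026279] (array([ 1.239,  0.334, -0.622]), array([ 0.0839, -0.2347,  0.4315]))
down [-0.162  0.452 -0.831]
jar [-0.15512271  0.03577035  0.06415673] [ 0.60574244 -0.29006134  0.058     ]
tube [-0.19446362 -0.07769436  0.04299159] [ 0.72048355 -0.27392481  0.02      ]
end [ 0.67766405 -0.16840716  0.05221203]
[ 0.72992846 -0.15997309  0.04662436]
[ 0.62260117 -0.19840293  0.04662436]
{"dx": 0.0171, "dy": -0.0582, "dz": -0.0349, "wx": -0.0054, "wy": 0.015, "wz": -0.0276}, {"dx": 0.0275, "dy": -0.1181, "dz": -0.0695, "wx": -0.0107, "wy": 0.03, "wz": -0.0551}, {"dx": 0.031, "dy": -0.1792, "dz": -0.1034, "wx": -0.0161, "wy": 0.045, "wz": -0.0827}, {"dx": 0.0276, "dy": -0.2409, "dz": -0.1363, "wx": -0.0215, "wy": 0.0599, "wz": -0.1103}, {"dx": 0.0173, "dy": -0.3025, "dz": -0.1678, "wx": -0.0268, "wy": 0.0749, "wz": -0.1378}, 
{"dx": -0.017, "dy": -0.061, "dz": -0.0298, "wx": -0.0054, "wy": 0.015, "wz": -0.0276}, {"dx": -0.0406, "dy": -0.1207, "dz": -0.0577, "wx": -0.0107, "wy": 0.03, "wz": -0.0551}, {"dx": -0.0706, "dy": -0.1785, "dz": -0.0833, "wx": -0.0161, "wy": 0.045, "wz": -0.0827}, {"dx": -0.1066, "dy": -0.2338, "dz": -0.1064, "wx": -0.0215, "wy": 0.0599, "wz": -0.1103}, {"dx": -0.1483, "dy": -0.2862, "dz": -0.1267, "wx": -0.0268, "wy": 0.0749, "wz": -0.1378}, 
{"dx": -0.047, "dy": -0.0488, "dz": -0.0174, "wx": -0.0054, "wy": 0.015, "wz": -0.0276}, {"dx": -0.0988, "dy": -0.0937, "dz": -0.0317, "wx": -0.0107, "wy": 0.03, "wz": -0.0551}, {"dx": -0.1548, "dy": -0.1341, "dz": -0.0427, "wx": -0.0161, "wy": 0.045, "wz": -0.0827}, {"dx": -0.2146, "dy": -0.1696, "dz": -0.0504, "wx": -0.0215, "wy": 0.0599, "wz": -0.1103}, {"dx": -0.2776, "dy": -0.1999, "dz": -0.0546, "wx": -0.0268, "wy": 0.0749, "wz": -0.1378},
```

Request:
servo_tool(steps=[{"dx": 0.4, "dy": 0.11, "dz": 0, "wx": 0.028, "wy": -0.0782, "wz": 0.1438}, {"dx": 0.4, "dy": 0.11, "dz": 0, "wx": 0.028, "wy": -0.0782, "wz": 0.1438}, {"dx": 0.4, "dy": 0.11, "dz": 0, "wx": 0.028, "wy": -0.0782, "wz": 0.1438}, {"dx": 0.4, "dy": 0.11, "dz": 0, "wx": 0.028, "wy": -0.0782, "wz": 0.1438}, {"dx": 0.4, "dy": 0.11, "dz": 0, "wx": 0.028, "wy": -0.0782, "wz": 0.1438}])

```text
time_s: 10.77
eef_pos: [0.6508, -0.1571, 0.2321]
eef_rot: [-0.166, 0.333, 0.907, 0.199]
wrist_force: [-0.1, -0.4, -0.9]
opening: 0.999
grasp_force: 0.0
```

Request:
servo_tool(steps=[{"dx": 0.4, "dy": 0.11, "dz": -0.1, "wx": 0.028, "wy": -0.0782, "wz": 0.1438}, {"dx": 0.4, "dy": 0.11, "dz": -0.1, "wx": 0.028, "wy": -0.0782, "wz": 0.1438}, {"dx": 0.4, "dy": 0.11, "dz": -0.1, "wx": 0.028, "wy": -0.0782, "wz": 0.1438}, {"dx": 0.4, "dy": 0.11, "dz": -0.1, "wx": 0.028, "wy": -0.0782, "wz": 0.1438}, {"dx": 0.4, "dy": 0.11, "dz": -0.1, "wx": 0.028, "wy": -0.0782, "wz": 0.1438}])

```text
time_s: 11.18
eef_pos: [0.6907, -0.1462, 0.2221]
eef_rot: [-0.11, 0.089, 0.962, 0.235]
wrist_force: [0.1, -0.4, 0.2]
opening: 1.0
grasp_force: 0.0
```

Request:
servo_tool(steps=[{"dx": 0.439, "dy": 0.114, "dz": -0.522, "wx": 0.028, "wy": -0.0782, "wz": 0.1438}, {"dx": 0.439, "dy": 0.114, "dz": -0.522, "wx": 0.028, "wy": -0.0782, "wz": 0.1438}, {"dx": 0.439, "dy": 0.114, "dz": -0.522, "wx": 0.028, "wy": -0.0782, "wz": 0.1438}, {"dx": 0.439, "dy": 0.114, "dz": -0.522, "wx": 0.028, "wy": -0.0782, "wz": 0.1438}, {"dx": 0.439, "dy": 0.114, "dz": -0.522, "wx": 0.028, "wy": -0.0782, "wz": 0.1438}])

```text
time_s: 11.6
eef_pos: [0.7343, -0.1347, 0.1693]
eef_rot: [-0.046, -0.162, 0.952, 0.256]
wrist_force: [0.2, 1.1, 0.5]
opening: 0.999
grasp_force: 0.0
```

Run:
```python
from lev import *
c=snap('wrist','wrist5'); o=ctrl.get_obs(); print(o['time_s'],o['eef_pos'],o['q'])
b,Rb=pose(0); print(delta(b,Rb,o)); print('ball pred',proj(c,W(p,(-.01,-.138,.03))))
```

```text
11.65 [ 0.73453578 -0.13496509  0.17026488] [-0.48813172  0.85834458  0.84652829  0.35562434  1.82455327 -2.37023335]
(array([-0.16 ,  0.454, -0.831]), array([ 0.0004, -0.0017,  0.0029]))
ball pred [256.60197399 199.73898878]
```

View pics/wrist5.png

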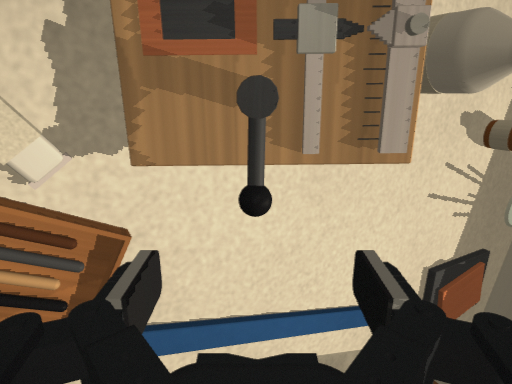

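The ball is at (256,201) and the prediction was (257,200), centred between the fingers. I'll descend, grip, and swing the lever.

Request:
servo_tool(steps=[{"dx": -0.032, "dy": 0.091, "dz": -0.166, "wx": 0, "wy": -0.0017, "wz": 0.003}, {"dx": -0.064, "dy": 0.182, "dz": -0.332, "wx": 0, "wy": -0.0017, "wz": 0.003}, {"dx": -0.096, "dy": 0.272, "dz": -0.499, "wx": 0, "wy": -0.0017, "wz": 0.003}, {"dx": -0.128, "dy": 0.363, "dz": -0.665, "wx": 0, "wy": -0.0017, "wz": 0.003}, {"dx": -0.16, "dy": 0.454, "dz": -0.831, "wx": 0, "wy": -0.0017, "wz": 0.003}])

```text
time_s: 12.07
eef_pos: [0.7186, -0.0897, 0.0878]
eef_rot: [-0.044, -0.163, 0.952, 0.254]
wrist_force: [0.5, -0.1, 0.5]
opening: 1.0
grasp_force: 0.0
```

Request:
servo_tool(steps=[{"dx": 0, "dy": 0, "dz": 0, "wx": 0, "wy": 0, "wz": 0}, {"dx": 0, "dy": 0, "dz": 0, "wx": 0, "wy": 0, "wz": 0}, {"dx": 0, "dy": 0, "dz": 0, "wx": 0, "wy": 0, "wz": 0}, {"dx": 0, "dy": 0, "dz": 0, "wx": 0, "wy": 0, "wz": 0}, {"dx": 0, "dy": 0, "dz": 0, "wx": 0, "wy": 0, "wz": 0}], jaw=0)

```text
time_s: 12.48
eef_pos: [0.7196, -0.0907, 0.089]
eef_rot: [-0.043, -0.167, 0.952, 0.254]
wrist_force: [0.6, -1.1, 0.1]
opening: 0.303
grasp_force: 1.4
```

Request:
servo_tool(steps=[{"dx": 0, "dy": 0, "dz": 0, "wx": 0, "wy": 0, "wz": 0}, {"dx": 0, "dy": 0, "dz": 0, "wx": 0, "wy": 0, "wz": 0}, {"dx": 0, "dy": 0, "dz": 0, "wx": 0, "wy": 0, "wz": 0}, {"dx": 0, "dy": 0, "dz": 0, "wx": 0, "wy": 0, "wz": 0}, {"dx": 0, "dy": 0, "dz": 0, "wx": 0, "wy": 0, "wz": 0}])

```text
time_s: 12.9
eef_pos: [0.7197, -0.0909, 0.0891]
eef_rot: [-0.042, -0.167, 0.952, 0.253]
wrist_force: [0.8, -3.8, 6.2]
opening: 0.241
grasp_force: 58.4
```

Request:
servo_tool(steps=[{"dx": 0.0171, "dy": -0.0582, "dz": -0.0349, "wx": -0.0054, "wy": 0.015, "wz": -0.0276}, {"dx": 0.0275, "dy": -0.1181, "dz": -0.0695, "wx": -0.0107, "wy": 0.03, "wz": -0.0551}, {"dx": 0.031, "dy": -0.1792, "dz": -0.1034, "wx": -0.0161, "wy": 0.045, "wz": -0.0827}, {"dx": 0.0276, "dy": -0.2409, "dz": -0.1363, "wx": -0.0215, "wy": 0.0599, "wz": -0.1103}, {"dx": 0.0173, "dy": -0.3025, "dz": -0.1678, "wx": -0.0268, "wy": 0.0749, "wz": -0.1378}])

```text
time_s: 13.32
eef_pos: [0.721, -0.1214, 0.0723]
eef_rot: [-0.105, 0.076, 0.963, 0.235]
wrist_force: [-1.5, -4.5, 7.7]
opening: 0.244
grasp_force: 59.1
```

Run:
```python
from lev import *
o=ctrl.get_obs(); print(o['time_s'],o['q'],o['torque'])
b,Rb=pose(.5); print(delta(b,Rb,o))
```

```text
13.3167 [-0.48051849  0.90864244  0.96247171  0.34627219  1.66264664 -1.93133232] [-0.23189279  0.30916722  0.40872157]
(array([-0.007,  0.016, -0.019]), array([0.001 , 0.0003, 0.0003]))
```

Request:
servo_tool(steps=[{"dx": -0.017, "dy": -0.061, "dz": -0.0298, "wx": -0.0054, "wy": 0.015, "wz": -0.0276}, {"dx": -0.0406, "dy": -0.1207, "dz": -0.0577, "wx": -0.0107, "wy": 0.03, "wz": -0.0551}, {"dx": -0.0706, "dy": -0.1785, "dz": -0.0833, "wx": -0.0161, "wy": 0.045, "wz": -0.0827}, {"dx": -0.1066, "dy": -0.2338, "dz": -0.1064, "wx": -0.0215, "wy": 0.0599, "wz": -0.1103}, {"dx": -0.1483, "dy": -0.2862, "dz": -0.1267, "wx": -0.0268, "wy": 0.0749, "wz": -0.1378}])

```text
time_s: 13.73
eef_pos: [0.7058, -0.1502, 0.0596]
eef_rot: [-0.161, 0.312, 0.915, 0.202]
wrist_force: [-2.9, -3.0, 7.5]
opening: 0.242
grasp_force: 59.1
```

Request:
servo_tool(steps=[{"dx": -0.047, "dy": -0.0488, "dz": -0.0174, "wx": -0.0054, "wy": 0.015, "wz": -0.0276}, {"dx": -0.0988, "dy": -0.0937, "dz": -0.0317, "wx": -0.0107, "wy": 0.03, "wz": -0.0551}, {"dx": -0.1548, "dy": -0.1341, "dz": -0.0427, "wx": -0.0161, "wy": 0.045, "wz": -0.0827}, {"dx": -0.2146, "dy": -0.1696, "dz": -0.0504, "wx": -0.0215, "wy": 0.0599, "wz": -0.1103}, {"dx": -0.27, "dy": -0.195, "dz": -0.0546, "wx": -0.0268, "wy": 0.0749, "wz": -0.1378}])

```text
time_s: 14.15
eef_pos: [0.6784, -0.1699, 0.0542]
eef_rot: [-0.206, 0.528, 0.809, 0.155]
wrist_force: [-3.7, -5.3, 8.3]
opening: 0.245
grasp_force: 59.2
```

Run:
```python
from lev import *
o=ctrl.get_obs(); print(o['time_s'],o['q'],o['torque'],o['wrist_force'])
b,Rb=pose(1.5); print(delta(b,Rb,o))
```

```text
14.15 [-0.55942513  0.88286179  1.0472405   0.31355693  1.63287076 -1.02142629] [-0.2681756   0.52714918  0.91729364] [-3.6660068  -5.32589668  8.31454441]
(array([-0.007,  0.015, -0.02 ]), array([ 0.0007, -0.0001,  0.0001]))
```

Now I'll release, retreat along the face normal, and check the result.

Request:
servo_tool(steps=[{"dx": 0, "dy": 0, "dz": 0, "wx": 0, "wy": 0, "wz": 0}, {"dx": 0, "dy": 0, "dz": 0, "wx": 0, "wy": 0, "wz": 0}, {"dx": 0, "dy": 0, "dz": 0, "wx": 0, "wy": 0, "wz": 0}, {"dx": 0, "dy": 0, "dz": 0, "wx": 0, "wy": 0, "wz": 0}, {"dx": 0, "dy": 0, "dz": 0, "wx": 0, "wy": 0, "wz": 0}], jaw=1)

```text
time_s: 14.57
eef_pos: [0.6784, -0.1674, 0.0519]
eef_rot: [-0.207, 0.525, 0.81, 0.156]
wrist_force: [0.0, 0.2, 0.4]
opening: 0.931
grasp_force: 0.0
```

Request:
servo_tool(steps=[{"dx": 0.03, "dy": -0.08, "dz": 0.15, "wx": 0, "wy": 0, "wz": 0}, {"dx": 0.06, "dy": -0.16, "dz": 0.3, "wx": 0, "wy": 0, "wz": 0}, {"dx": 0.1, "dy": -0.28, "dz": 0.52, "wx": 0, "wy": 0, "wz": 0}, {"dx": 0.14, "dy": -0.39, "dz": 0.71, "wx": 0, "wy": 0, "wz": 0}, {"dx": 0.175, "dy": -0.49, "dz": 0.9, "wx": 0, "wy": 0, "wz": 0}])

```text
time_s: 14.98
eef_pos: [0.6962, -0.2171, 0.1431]
eef_rot: [-0.206, 0.526, 0.81, 0.156]
wrist_force: [0.8, -0.8, -0.1]
opening: 1.001
grasp_force: 0.0
```

Request:
servo_tool(steps=[{"dx": -0.4, "dy": 0.4, "dz": 0.6, "wx": 0, "wy": 0, "wz": 0}, {"dx": -0.4, "dy": 0.4, "dz": 0.6, "wx": 0, "wy": 0, "wz": 0}, {"dx": -0.4, "dy": 0.4, "dz": 0.6, "wx": 0, "wy": 0, "wz": 0}, {"dx": -0.4, "dy": 0.4, "dz": 0.6, "wx": 0, "wy": 0, "wz": 0}, {"dx": -0.4, "dy": 0.4, "dz": 0.6, "wx": 0, "wy": 0, "wz": 0}])

```text
time_s: 15.4
eef_pos: [0.6561, -0.1767, 0.2025]
eef_rot: [-0.206, 0.526, 0.81, 0.156]
wrist_force: [0.6, 0.8, -0.2]
opening: 1.001
grasp_force: 0.0
```

Run:
```python
from lev import *
c=snap('wrist','wrist6'); o=ctrl.get_obs(); print(o['time_s'],o['eef_pos'],o['wrist_force'])
print('ball1.5',proj(c,W(p,(-.01-.07*np.sin(1.5),-.068-.07*np.cos(1.5),.03)))*1.5625,'ball1.2',proj(c,W(p,(-.01-.07*np.sin(1.2),-.068-.07*np.cos(1.2),.03)))*1.5625)
cv2.imwrite('pics/wrist6b.png',cv2.resize(cv2.imread('pics/wrist6.png'),(800,600),interpolation=cv2.INTER_CUBIC))
```

```text
15.45 [ 0.65591499 -0.17689675  0.20152387] [ 0.67246258 -0.08859257 -0.43396257]
ball1.5 [431.41785114 419.94303188] ball1.2 [468.35286393 415.20911989]
```

View pics/wrist6b.png

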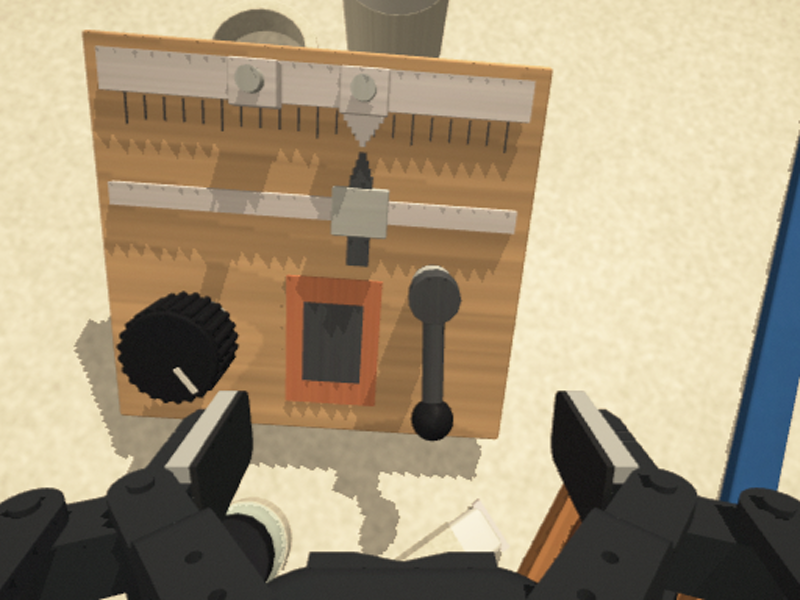

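The lever ball is at (432,420), which matches the 1.5 rad prediction of (431,420). The pointer tip (362,151) still stands opposite the tab's point (363,146), and the gripper is clear of everything.

```bash
python3 -c "
from bench import workorder; print(workorder.hand_in())"
```

```text
the job is handed in; nothing more can be done
None
```

The job is handed in: the last wrist picture shows the pointer tip within about 0.5 mm of the tapered tab's point, the clamp lever fully over at its stop, and the gripper clear of everything (the hand-in returned no verdict).

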